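# Clamp a tray of vials in the hold-down station

### The arm

A 7-joint arm with a two-finger parallel gripper is mounted at the origin on the work surface. World frame = base frame: x ahead of the robot, y to its left, z up, the work surface at z = 0. Lengths are in m, angles in rad, forces in N, time in s.
With the tool pointing down it reaches from about 0.4 to 0.85 m from the base axis. Payload 6.9 kg.
Tool frame: the origin (TCP) lies between the finger pads; the fingertips stand 11 mm ahead of it and the grasp point (between the pads) lies 8 mm behind it (manip.tips_ahead is the distance from the TCP to the fingertips, in m); z points along the fingers, y is the line along which they close (so a half turn about z gives the same grasp; the last joint's range is limited). The gripper opens to 85 mm and grips with 20 to 120 N. Pads are 22 mm wide; open, the fingers measure 114 mm over their backs; the gripper's body (76 mm by 85 mm) begins 54 mm behind the grasp point. The pads swing forward as they close: fully open they stand 13 mm farther back than shut.
Start: joints at [1.351, 0.507, -0.238, 1.5, 0.126, 1.149, -0.155], TCP at [0.2, -0.592, 0.207] pointing down, gripper open.
Joint ranges: [-3.08, 3.08], [-0.24, 2.05], [-1.43, 1.35], [0, 2.5], [-1.52, 4.66], [0.17, 1.96], [-2.89, 2.89]. Speed limits (rad/s): [2.39, 2.39, 3.14, 3.14, 3.14, 3.14, 3.14].

### API

Orientations are given as [roll, pitch, yaw] about the fixed x, y, z axes, in that order (R = Rz(yaw) Ry(pitch) Rx(roll)).
In Python, from plant import manip, jaws, kin, status, viewer, workorder gives the robot as it stands. Calls block until the motion is done:
- manip.move_ptp(position, orientation): joint-space move of the TCP to a pose.
- manip.move_linear(position, frame=None, max_speed=0.15): straight line of the TCP; frame=None keeps the orientation; max_speed is the mean speed in m/s.
- manip.goto_joints(angles): joint-space move.
- jaws.command_gripper(opening): finger opening in m; the grip force is fixed at half the most; returns when the fingers have stopped.
- manip.sleep(seconds).
- kin.solve_ik(position, orientation): joint angles nearest the present ones, or None.
- status.get_state(): the state.
- viewer.camera(name): name is "scene" or "top" or "wrist"; returns the picture (420x560x3 uint8, red, green, blue); there is no depth.
- viewer.get_calibration(name): a dict with "fov_y" (degrees; the focal length in pixels is half the picture's height over the tangent of half this angle, whatever the lens; pixels are square), "cx", "cy" (the principal point, pixels), "R" (3x3) and "t" (3): a world point X has camera coordinates R X + t. Camera axes: x right, y down, z forward; pixel columns grow to the right and rows downward; lengths in m; the calibration is good to about 2 mm. A picture is of the moment at which its call begins: read the wrist's pose just before it. get_calibration takes no time and is no camera call; for the wrist camera it gives the pose at the moment of the call.
A pose or a line that the arm cannot do raises manip.MotionError and nothing moves.
- workorder.close_job(): hands the job in; it is judged then, once.
The state is a dict: "t": time; "qpos": joint angles; "joint_velocities": joint speeds; "joint_efforts": joint torques, N m; "ee_pos": TCP position; "tool_rot": TCP orientation; "contact_force": force on the tool from outside, world axes, zero at the start; "torque": the same for the moment, N m; "grip_width": finger opening in m; "gripper_force": force on a finger pad.
Only numpy, scipy, OpenCV 4.12 (cv2) and the standard library are available. Lean on these libraries where they do the work, as an engineer would, in place of code of your own. Each camera call takes 0.05 s, during which the arm holds its last target. There are 200 camera calls.

### The job

Get the vial tray ready for transport: with the fingertips push the blue plate of the tray until the tray is fully home against the end stop of the hold-down station, and only then turn the loose orange wing screw clockwise (seen from above) by pushing its wings round stroke after stroke, until the hold-down bar is fully down and the screw stops. Do not lift the tray or pinch the wings, and leave the loose things around it where they are.

Things in the scene. Friction and masses are not known exactly. Their poses are not given: they have to be found in the camera images.
- station: Hold-down station, fixed (place and yaw vary). Aluminium base 12 mm thick, x -78..122, y -152..73 mm. Origin on the table under the screw axis; +y is the way the tray is pushed in, +x points to the white column (x 79..105, 102 mm high). Black rails along y, inner faces x = -57 and 57 mm, tops 24 mm high, guide the tray. A white arm (y -18..18, x -20..105 mm, 85 to 99 mm high) carries the screw.
- carry_bar (a point): Middle of the black carrying bar: 12 mm thick, along station y from -60 to 60 mm, at station x = 36 mm, 155 mm high (top 161). It overhangs the wings' path on the +x side, so closed fingers can reach the wings from above only where their centre is below about x = +12 mm. A 12 mm neck at y = 0 runs from it back to x = 94 mm and down to the column.
- end_stop (a point): Centre of the black end stop's face that the tray's wall meets: station x = 0, y = 55 mm, 20 mm above the table; the stop's top is 28 mm high.
- tray: Loose white tray 110 x 110 mm, walls 22 mm high, about 0.4 kg, 16 purple-capped vials fast in it (caps 42 mm above its underside). Origin at the centre of its underside, axes parallel to the station's. It lies on the base (12 mm above the table) with 2 mm play at each rail; home = origin at station y = 0; it starts 50 to 85 mm short (negative y). Under 7 N slides it.
- push_plate (a point): Centre of the outer (-y) face of the tray's upright blue push plate, 104 mm in -y from the tray's origin and 22 mm above its underside. The plate is 70 mm wide (x), 6 mm thick, its lower edge 13 mm and its upper edge 55 mm above the table. Push it towards station +y.
- wing (a joint): Angle of the orange wing screw, rad: 0 fully loose, grows clockwise seen from above, hard stop at 11 = bar fully down; starts at 0.1 to 3.1. The wings lie at -angle (counter-clockwise positive) from station x. Friction 0.035 N m (1 to 1.5 N at the wings); stays where left. Sinks 0.73 mm per rad, 8 mm in all, with the steel hold-down bar below the arm, which ends 1 to 2 mm above the caps.
- wing_hub (a point): On the vertical screw axis at mid-height of the wings, 125 mm above the table at angle 0 and 117 mm at 11. The two flat wings form one straight blade 90 mm long, 45 mm each way from the axis, 8 mm thick, 22 mm high (10 to 11 mm above and below this point). The arm's top is at 99 mm: 15 mm below the wings at angle 0, 7 mm at 11.
- wing_push_faces: The rear halves (4 mm thick) of the two orange wings: the faces that a clockwise push meets. Origin on the screw axis 15 mm below point wing_hub; turns with the wings; its x axis lies along the wings.
- wing_front_faces: The front halves (4 mm thick) of the two wings, facing the way they travel in a clockwise turn. Same origin and axes. Fingers bearing on both halves with over 6 N each count as pinching.
- vial_a: Loose purple-capped glass vial, 17 mm across, 38 mm high, standing on the table close to the robot's side of the station; origin under its centre. Leave alone.
- vial_b: Like vial_a, near it. Leave alone.
- vial_c: Like vial_a, standing to the robot's right. Leave alone.
- logger: White temperature logger 50 x 75 x 22 mm lying left of the station, beyond the end stop; origin under its centre. Leave alone.
- tape: Yellow tape roll 90 mm across, 24 mm high, lying to the right; origin under its centre. Leave alone.
- marker: Blue marker 130 x 14 x 14 mm lying to the left; origin under its centre. Leave alone.
- sanitizer: Clear bottle with blue cap, 54 mm across, 140 mm high, standing to the left; origin under its centre. Leave alone.
Things that resemble listed ones, but are neither listed nor needed, are in the scene too. What is shaped like the tray but pink or yellow is not meant.

How it is judged:
By the outcome, as a careful person would: the job done as asked, in the order asked, and still so for the second after the job is handed in, with the robot touching nothing.
It also fails if it takes over 54 s, if anything falls off the work surface, if the arm or the gripper's body presses on something with over 40 N, if the wrist force passes 120 N, or if a joint passes its speed limit or range.

## Working session

There is one attempt and no reset: what is moved stays moved. The work goes in short steps, each a Python script; the robot and the scene stay as the last script left them, time stands still between calls to the robot, and variables do not carry over. Pictures are saved under pics/ and viewed, at most 10 in all, crops included, and the job is handed in when it is done.

```bash
ls; mkdir -p pics; python3 - <<'E'
from plant import manip, jaws, kin, status, viewer, workorder
import cv2, numpy as np
for n in ("scene","top"):
    im=viewer.camera(n); cv2.imwrite(f"pics/{n}0.png",im[:,:,::-1])
    c=viewer.get_calibration(n); print(n,{k:np.round(v,4).tolist() for k,v in c.items() if not isinstance(v,str)})
s=status.get_state(); print(s["t"],s["ee_pos"],s["tool_rot"],manip.tips_ahead)
E
```

```text
pics
scene {'fov_y': 54.5143, 'cx': 286.6594, 'cy': 211.8809, 'R': [[0.8016, 0.5978, -0.0071], [0.4364, -0.5933, -0.6764], [-0.4086, 0.5391, -0.7365]], 't': [-0.4535, -0.1382, 1.7832]}
top {'fov_y': 46.9138, 'cx': 265.8828, 'cy': 212.7815, 'R': [[-0.0197, -0.9997, -0.0126], [-0.9872, 0.0215, -0.1581], [0.1583, 0.0093, -0.9873]], 't': [0.0448, 0.5608, 1.3857]}
0.1 [ 0.1997888  -0.59168478  0.2067191 ] [-3.13999449e+00  4.13974801e-05  3.25774395e-01] 0.011
```

View pics/scene0.png

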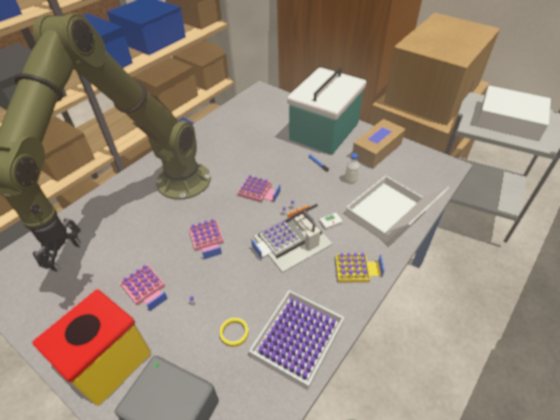

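View pics/top0.png

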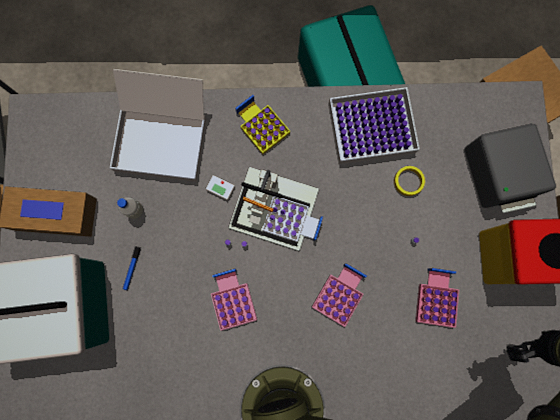

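The station with the white tray is at top (275,208) and scene (290,238). Possible mix-ups: pink trays at top (233,300), (340,295) and (438,300), a yellow tray at (265,130), and the large vial rack at (373,125). I choose the white tray in the station, whose blue plate is at top (319,228). I'll check it in one close crop.

```bash
python3 - <<'E'
import cv2, numpy as np
a=cv2.imread("pics/top0.png")[155:260,215:335]; b=cv2.imread("pics/scene0.png")[190:275,240:350]
a=cv2.resize(a,None,fx=5,fy=5,interpolation=cv2.INTER_CUBIC)
cv2.imwrite("pics/cropT.png",a)
from plant import viewer
print({k:v for k,v in viewer.get_calibration("top").items() if k not in "Rt"}, viewer.get_calibration("wrist"))
E
```

```text
{'fov_y': 46.91383828955957, 'cx': 265.8828020276846, 'cy': 212.78151654023807} {'fov_y': 59.4250381799744, 'cx': 283.89053799240173, 'cy': 218.94246379759744, 'R': array([[ 0.31995533, -0.94743068, -0.00192051],
       [-0.90818883, -0.30727913,  0.28420518],
       [-0.26985484, -0.08918878, -0.95876156]]), 't': array([-0.62419459, -0.03670852,  0.38059352])}
```

View pics/cropT.png

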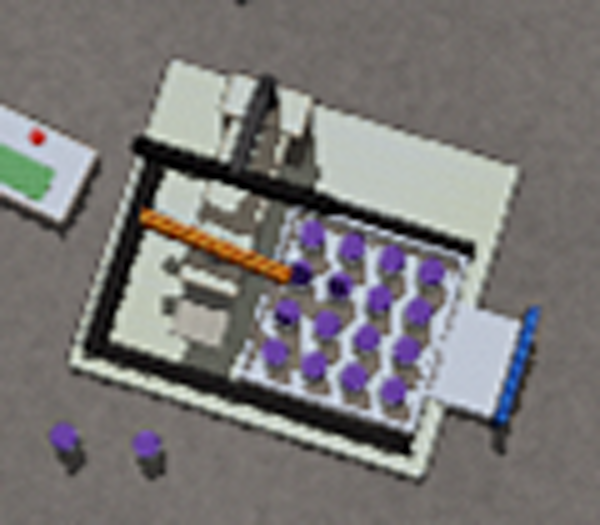

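The crop shows the white tray between the black rails and its blue plate on the right at crop (517,365). The orange wings run from crop (145,215) to (290,272). The base corners are at (172,60), (520,165), (422,478) and (75,362). I'll fit the station pose from these.

```bash
cat > h.py <<'E'
import numpy as np, cv2, json
from scipy.optimize import least_squares
from plant import manip, jaws, kin, status, viewer, workorder
def K(c,h=420):
    f=h/2/np.tan(np.radians(c["fov_y"])/2); return f
def proj(c,X):
    Y=np.atleast_2d(X)@np.array(c["R"]).T+c["t"]; f=K(c)
    return np.c_[c["cx"]+f*Y[:,0]/Y[:,2], c["cy"]+f*Y[:,1]/Y[:,2]]
def back(c,uv,z):
    f=K(c); d=np.array(c["R"]).T@np.array([(uv[0]-c["cx"])/f,(uv[1]-c["cy"])/f,1]); o=-np.array(c["R"]).T@c["t"]
    return o+d*(z-o[2])/d[2]
def S2W(p,P):
    P=np.atleast_2d(np.array(P,float)); c,s=np.cos(p[2]),np.sin(p[2])
    return np.c_[p[0]+c*P[:,0]-s*P[:,1], p[1]+s*P[:,0]+c*P[:,1], P[:,2]]
def W2S(p,X):
    c,s=np.cos(p[2]),np.sin(p[2]); d=np.asarray(X)[:2]-p[:2]; return np.array([c*d[0]+s*d[1],-s*d[0]+c*d[1]])
E
python3 - <<'E'
from h import *
c=viewer.get_calibration("top")
A=np.array([[172,60],[520,165],[422,478],[75,362]])/5+[215,155]-0.4
P=np.array([[.122,.073,.012],[.122,-.152,.012],[-.078,-.152,.012],[-.078,.073,.012]])
r=least_squares(lambda p:(proj(c,S2W(p,P))-A).ravel(),[.6,0,-.32]); p=r.x
print(p,np.degrees(p[2]),r.fun.round(1)); json.dump(list(p),open("p.json","w"))
im=cv2.imread("pics/top0.png"); hsv=cv2.cvtColor(im,cv2.COLOR_BGR2HSV)
m=cv2.inRange(hsv,(5,150,120),(18,255,255)); m[:,:230]=0;m[:,300:]=0;m[:180]=0;m[230:]=0
v,u=np.nonzero(m); W=np.array([back(c,(a,b),.130) for a,b in zip(u,v)])
(cx,cy),(w,h),an=cv2.minAreaRect((W[:,:2]*1000).astype(np.float32)); q=np.linalg.svd(W[:,:2]-W[:,:2].mean(0))[2][0]
print(len(u),"wing ctr st",W2S(p,W.mean(0)),w,h,"ang",(-(np.arctan2(q[1],q[0])-p[2]))%np.pi)
m=cv2.inRange(hsv,(105,150,80),(125,255,255)); m[:,:305]=0;m[:,330:]=0;m[:210]=0;m[250:]=0
v,u=np.nonzero(m); print("plate",len(u),W2S(p,back(c,(u.mean(),v.mean()),.050)))
E
```

```text
[ 0.57458025  0.05310442 -0.33028456] -18.923911361158915 [-0.  -0.6  0.5  0.1  0.8  0.  -1.3  0.5]
76 wing ctr st [-0.00071806  0.00116106] 88.96524810791016 7.583168983459473 ang 1.662219456510734
plate 50 [-0.00487817 -0.18221434]
```

```bash
cat >> h.py <<'E'
try: p=np.array(json.load(open("p.json")))
except OSError: pass
def ws(x,y,z): return S2W(p,[[x,y,z]])[0]
def force():   # external force in station axes
    f=status.get_state()["contact_force"]; c,s=np.cos(p[2]),np.sin(p[2])
    return np.array([c*f[0]+s*f[1],-s*f[0]+c*f[1],f[2]])
def here():
    s=status.get_state(); return W2S(p,s["ee_pos"]),s["t"]
E
python3 - <<'E'
from h import *
O=[np.pi+.17,0,p[2]]
jaws.command_gripper(0.0)
for q in ((0,-.24,.2),(0,-.24,.038),(0,-.118,.038)): print(kin.solve_ik(ws(*q),O))
manip.move_ptp(ws(0,-.24,.16),O)
print(here(),force())
im=viewer.camera("wrist"); cv2.imwrite("pics/w1.png",im[:,:,::-1])
c=viewer.get_calibration("wrist"); np.save("w1.npy",np.c_[c["R"],c["t"]])
for n,P in dict(baseA=(-.078,-.152,.012),baseB=(.122,-.152,.012),plL=(-.035,-.182,.055),plR=(.035,-.182,.055)).items(): print(n,proj(c,S2W(p,[P]))[0].round())
E
```

```text
[ 0.60389098  0.37600048 -0.27089105  1.76791699 -0.08423296  1.01531461
 -1.5055316 ]
[ 0.57155554  0.57898736 -0.23838258  1.96220725 -0.06924262  0.62146907
 -1.47416729]
[ 0.36341549  0.57984018 -0.27253748  1.96626372 -0.03424407  0.57981089
 -1.73655535]
(array([ 2.17730423e-04, -2.41125390e-01]), 2.7083) [ 0.49711536  0.92425444 -0.91605002]
baseA [220. 272.]
baseB [207.  48.]
plL [235. 248.]
plR [231. 162.]
```

View pics/w1.png

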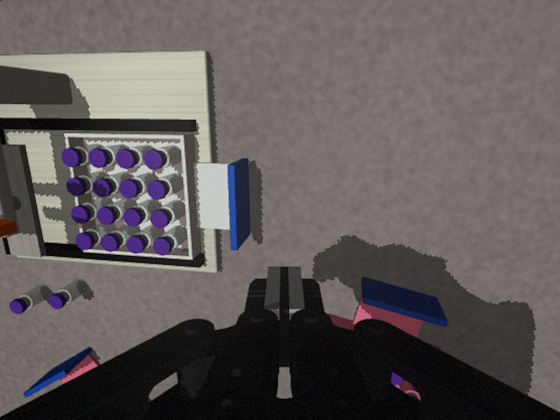

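The wrist view matches the projected base corners, measured (217,272) and (208,50), to about 3 px. The blue plate's top edge is at (232,163)-(235,249). A pink decoy tray with its own blue plate lies at (363,280)-(445,322), so I'll check clearance to it before descending.

```bash
python3 - <<'E'
from h import *
c=viewer.get_calibration("wrist")
for uv in ((363,280),(445,322),(330,320)): print(uv,(W2S(p,back(c,uv,.043))*1000).round())
for uv in ((208,50),(217,272)): print(uv,(W2S(p,back(c,uv,.012))*1000).round())
for uv in ((232,162),(235,249)): print(uv,(W2S(p,back(c,uv,.055))*1000).round())
for uv in ((248,158),(240,245)): print(uv,(W2S(p,back(c,uv,.055))*1000).round())
E
```

```text
(363, 280) [ -61. -286.]
(445, 322) [ -93. -354.]
(330, 320) [-101. -261.]
(208, 50) [ 120. -152.]
(217, 272) [ -78. -149.]
(232, 162) [  35. -183.]
(235, 249) [ -36. -182.]
(248, 158) [  38. -195.]
(240, 245) [ -32. -186.]
```

```bash
python3 - <<'E'
from h import *
manip.move_linear(ws(0,-.228,.16)); manip.move_linear(ws(0,-.228,.041),max_speed=.12)
f0=force(); print(here(),f0)
y=-.228
for y,v in ((-.205,.1),(-.17,.08),(-.137,.08)):
    manip.move_linear(ws(0,y,.041),max_speed=v); print(y,here(),(force()-f0).round(1))
while y<-.100:
    y+=.002; manip.move_linear(ws(0,y,.041),max_speed=.04); f=force()-f0; print(round(y,4),here(),f.round(1))
    if abs(f[1])>14: break
im=viewer.camera("wrist"); cv2.imwrite("pics/w2.png",im[:,:,::-1])
E
```

```text
(array([ 0.00048059, -0.22803551]), 4.15) [-0.08308336  0.29793349  0.7156485 ]
-0.205 (array([ 1.22928161e-04, -2.04486330e-01]), 4.5333) [-0.4 -0.8 -0.9]
-0.17 (array([-6.39372041e-05, -1.69903980e-01]), 5.1167) [ 0.  -0.2  0.1]
-0.137 (array([-8.02057368e-05, -1.36745399e-01]), 5.6833) [ 0.5 -0.6 -0.3]
-0.135 (array([ 5.22128973e-05, -1.35290633e-01]), 5.9333) [ 0.4 -0.9 -0.3]
-0.133 (array([ 3.08516504e-05, -1.32958762e-01]), 6.1833) [-0.2 -0.7 -0.8]
-0.131 (array([-2.95212870e-05, -1.30810529e-01]), 6.4333) [ 0.  -0.9 -0.8]
-0.129 (array([-2.93711227e-05, -1.28765065e-01]), 6.6833) [ 0.4  0.1 -0.5]
-0.127 (array([-3.87536295e-05, -1.26809665e-01]), 6.9333) [ 0.9 -0.6 -0.8]
-0.125 (array([-2.12315233e-05, -1.24815429e-01]), 7.1833) [ 0.2 -0.5 -1.2]
-0.123 (array([ 4.42702893e-06, -1.22826198e-01]), 7.4333) [-0.2 -0.3 -0.9]
-0.121 (array([-1.38420612e-05, -1.20809555e-01]), 7.6833) [-0.4 -0.5 -0.7]
-0.119 (array([ 5.23705482e-06, -1.18800288e-01]), 7.9333) [-0.2 -1.1 -1.4]
-0.117 (array([-3.26216822e-05, -1.16831310e-01]), 8.1833) [ 0.3 -0.8 -1.2]
-0.115 (array([-3.21886448e-06, -1.14831867e-01]), 8.4333) [ 0.4 -0.5 -1. ]
-0.113 (array([-3.96590057e-05, -1.12779387e-01]), 8.6833) [ 0.7  0.1 -0.7]
-0.111 (array([-5.50545593e-05, -1.10804720e-01]), 8.9333) [-1.3  0.1 -1.1]
-0.109 (array([ 1.15230194e-05, -1.08807359e-01]), 9.1833) [ 0.3 -0.5 -1.5]
-0.107 (array([-6.18809461e-06, -1.06778861e-01]), 9.4333) [0.6 0.  0.1]
-0.105 (array([-1.94638123e-05, -1.04817665e-01]), 9.6833) [ 0.1 -1.1 -0.7]
-0.103 (array([ 7.90181231e-06, -1.02798986e-01]), 9.9333) [-0.4 -0.7 -0.8]
-0.101 (array([-9.60172129e-07, -1.00801221e-01]), 10.1833) [-0.2 -0.2 -1.1]
-0.099 (array([-4.17881356e-05, -9.88157061e-02]), 10.4333) [-0.1 -0.  -0.4]
```

View pics/w2.png

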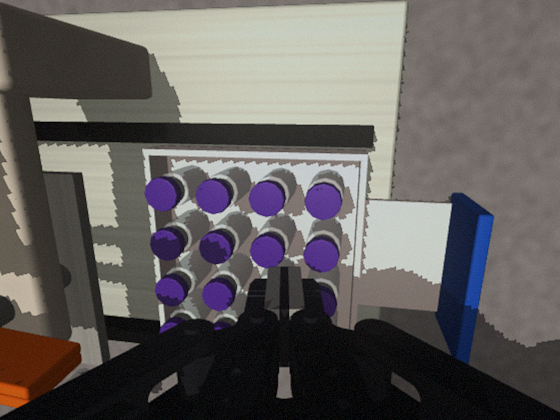

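The wrist view shows the fingers above the vials near (285,280), with the plate behind them at (465,280). They passed the plate without pushing it, so I'll check the actual height.

```bash
python3 - <<'E'
from h import *
s=status.get_state(); print(s["ee_pos"],s["tool_rot"],s["grip_width"],ws(0,-.1,.041),p)
c=viewer.get_calibration("wrist")
for uv in ((465,197),(440,320)): print(uv,(W2S(p,back(c,uv,.055))*1000).round())
print(proj(c,[s["ee_pos"]]), proj(c,S2W(p,[[0,-.1,.02],[-.035,-.182,.055],[.035,-.182,.055],[.122,-.152,.012]])).round())
E
```

```text
[ 0.54249928 -0.04044631  0.04101944] [-2.97156944e+00 -2.83639629e-05 -3.30095072e-01] 3.453189316514266e-05 [ 0.54214903 -0.04149059  0.041     ] [ 0.57458025  0.05310442 -0.33028456]
(465, 197) [  40. -173.]
(440, 320) [ -15. -170.]
[[284.95850835 264.28167786]] [[293. 249.]
 [463. 362.]
 [488. 210.]
 [413.  -4.]]
```

```bash
python3 - <<'E'
from h import *
im=viewer.camera("scene")[170:290,230:370,::-1]; tp=viewer.camera("top")[150:265,210:350,::-1]
a=cv2.resize(im,(400,343),interpolation=cv2.INTER_CUBIC); b=cv2.resize(tp,(400,329),interpolation=cv2.INTER_CUBIC)
o=np.zeros((343,800,3),np.uint8); o[:,:400]=a; o[:329,400:]=b; cv2.imwrite("pics/both1.png",o)
E
```

```text
(no output)
```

View pics/both1.png

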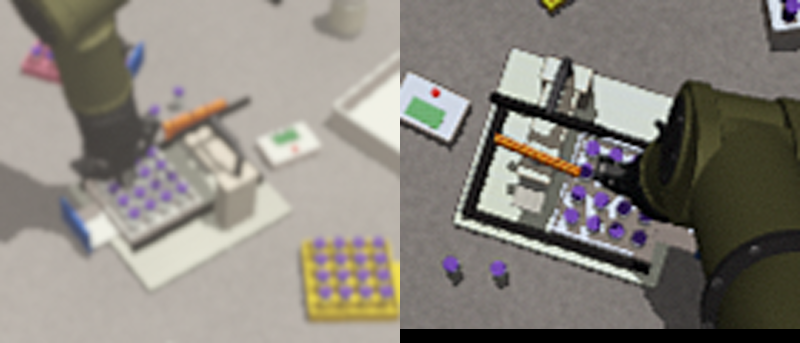

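```bash
python3 - <<'E'
from h import *
s=status.get_state()
for n in ("scene","top"):
    c=viewer.get_calibration(n)
    for z in (.03,.041,.08,.12): 
        e=s["ee_pos"].copy(); e[2]=z; q=proj(c,[e])[0]; print(n,z,q.round(1), ((q-([230,170] if n=="scene" else [210,150]))/.35).round())
# triangulated camera pose check: known fixed points in the wrist picture
c=viewer.get_calibration("wrist"); print(-c["R"].T@c["t"], s["joint_efforts"].round(1), s["t"])
E
```

```text
scene 0.03 [275.1 239.4] [129. 198.]
scene 0.041 [275.  237.5] [129. 193.]
scene 0.08 [274.7 230.7] [128. 173.]
scene 0.12 [274.4 223.5] [127. 153.]
top 0.03 [290.8 219.4] [231. 198.]
top 0.041 [291.  218.8] [231. 197.]
top 0.08 [291.5 216.9] [233. 191.]
top 0.12 [292.  214.7] [234. 185.]
[ 0.6024072  -0.09049398  0.20601035] [ -0.1 -57.3  -2.6 -16.2  -0.5  -0.1  -0. ] 10.5833
```

```bash
python3 - <<'E'
from h import *
from scipy.spatial.transform import Rotation as R
s=status.get_state(); c=viewer.get_calibration("wrist"); T=R.from_euler("xyz",s["tool_rot"]).as_matrix()
for d in (-.04,-.02,-.008,0,.011):
    for y in (-.0145,.0145): print(d,y,proj(c,[s["ee_pos"]+T@[0,y,d]])[0].round(), end=" ")
    print((c["R"]@(s["ee_pos"]+T@[0,0,d])+c["t"])[2].round(3))
im=viewer.camera("scene")[195:265,235:325,::-1]; w=cv2.imread("pics/w2.png")[180:360,180:400]
a=cv2.resize(im,(400,311),interpolation=cv2.INTER_CUBIC); b=cv2.resize(w,(380,311),interpolation=cv2.INTER_CUBIC)
cv2.imwrite("pics/zoom2.png",np.clip(1.6*np.hstack([a,b]).astype(float)+20,0,255).astype(np.uint8))
E
```

```text
-0.04 -0.0145 [248. 306.] -0.04 0.0145 [323. 306.] 0.143
-0.02 -0.0145 [252. 283.] -0.02 0.0145 [318. 283.] 0.162
-0.008 -0.0145 [254. 271.] -0.008 0.0145 [316. 271.] 0.173
0 -0.0145 [256. 264.] 0 0.0145 [314. 264.] 0.181
0.011 -0.0145 [257. 256.] 0.011 0.0145 [313. 256.] 0.192
```

View pics/zoom2.png

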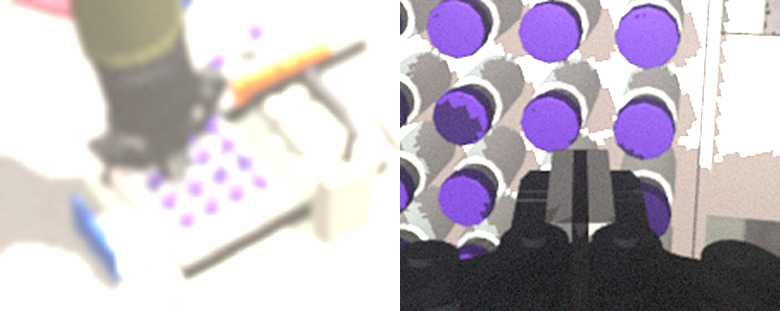

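The zoom shows the fingertips at scene px (274,234), about 60 mm high, just above the caps at 54 mm. The nominal tip height is 30 mm, and nothing has been touched. So the real tips sit well short of nominal. I'll lift, go back, and measure the tip height with a guarded touch on the bare table.

```bash
python3 - <<'E'
from h import *
manip.move_linear(ws(0,-.10,.07)); manip.move_linear(ws(0,-.228,.07)); manip.move_linear(ws(0,-.228,.018),max_speed=.1)
f0=force(); print(here(),f0,status.get_state()["ee_pos"][2])
z=.018
while z>-.03:
    z-=.003
    try: manip.move_linear(ws(0,-.228,z),max_speed=.04)
    except manip.MotionError as e: print(e); break
    f=force()-f0; print(round(z,3),status.get_state()["ee_pos"][2].round(4),f.round(1))
    if f[2]>4: break
im=viewer.camera("wrist"); cv2.imwrite("pics/w3.png",im[:,:,::-1]); print(here())
E
```

```text
(array([ 1.98189647e-04, -2.27594583e-01]), 12.6417) [0.33901834 0.32277974 0.47402153] 0.018212775607893493
0.015 0.0153 [-1.   0.  -0.7]
0.012 0.0119 [ 0.3 -0.9 -1.2]
0.009 0.0088 [-0.7  0.2 -0.4]
0.006 0.0058 [-1.4 -0.4 -0.8]
0.003 0.0028 [-1.  -0.3 -0.4]
0.0 -0.0002 [-1.  -0.2 -1.4]
-0.003 -0.0032 [-0.3 -0.3 -0.6]
-0.006 -0.0062 [-0.9 -0.5 -0.7]
-0.009 -0.0092 [ 0.1 -0.1 -1.4]
-0.012 -0.0122 [-0.4 -0.  -0.9]
-0.015 -0.0152 [-0.7 -0.2 -0.2]
-0.018 -0.0182 [ 0.2 -0.1 -0.4]
-0.021 -0.0212 [-1.1 -0.4 -0.6]
-0.024 -0.0227 [-3.7 -1.9 14.9]
(array([ 0.0003532 , -0.22800002]), 16.1917)
```

```bash
python3 - <<'E'
from h import *
Z=.012
manip.move_linear(ws(0,-.228,Z),max_speed=.1)
f0=force()
for y,v in ((-.19,.1),(-.16,.1),(-.130,.1)):
    manip.move_linear(ws(0,y,Z),max_speed=v); f=force()-f0; print(y,here(),f.round(1))
    if y==-.16 and abs(f[1])<1.5: raise SystemExit("no contact")
    if abs(f[1])>14: raise SystemExit("early stop")
while y<-.100:
    y+=.003; manip.move_linear(ws(0,y,Z),max_speed=.06); f=force()-f0; print(round(y,4),here(),f.round(1))
    if abs(f[1])>14: break
E
```

```text
-0.19 (array([-0.00025124, -0.18996279]), 17.2333) [0.6 0.3 0.4]
-0.16 (array([-5.96032633e-05, -1.60085183e-01]), 17.6833) [ 0.   0.7 -0.2]no contact
```

```bash
python3 - <<'E'
from h import *
im=viewer.camera("wrist"); cv2.imwrite("pics/w4.png",im[:,:,::-1])
c=viewer.get_calibration("wrist"); print(proj(c,S2W(p,[[-.035,-.182,.055],[.035,-.182,.055],[0,-.152,.055]])).round(), status.get_state()["ee_pos"])
E
```

```text
[[320. 392.]
 [326. 224.]
 [245. 307.]] [ 0.52252916 -0.09876988  0.01194818]
```

View pics/w4.png

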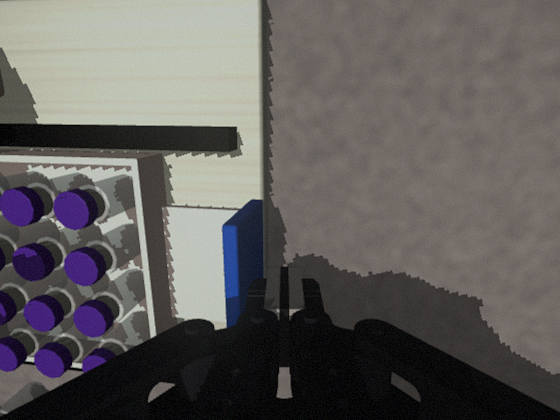

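The fingers now bear on the plate's outer face at px (262,300), and the tray has been moved about 25 mm. I'll keep pushing until the force rises at the stop.

```bash
python3 - <<'E'
from h import *
Z=.012; y=-.160; f0=force()
c=viewer.get_calibration("wrist"); print("face",W2S(p,back(c,(263,202),.055)))
manip.move_linear(ws(0,-.128,Z),max_speed=.1); y=-.128; print(here(),(force()-f0).round(1))
while y<-.095:
    y+=.003; manip.move_linear(ws(0,y,Z),max_speed=.06); f=force()-f0; print(round(y,4),here(),f.round(1))
    if abs(f[1])>14: break
E
```

```text
face [ 0.04202262 -0.15995884]
(array([-1.09029572e-04, -1.28054434e-01]), 18.2) [ 0.5 -1.5  0. ]
-0.125 (array([ 9.16158866e-05, -1.25385459e-01]), 18.45) [ 1.1  0.6 -0.8]
-0.122 (array([ 5.43075324e-05, -1.22158599e-01]), 18.7) [ 1.7  0.3 -0.1]
-0.119 (array([-2.66226617e-05, -1.18674622e-01]), 18.95) [ 0.3 -0.2  0.3]
-0.116 (array([-6.04711814e-05, -1.15488228e-01]), 19.2) [1.  0.1 0. ]
-0.113 (array([-2.57937265e-05, -1.12495506e-01]), 19.45) [ 1.   0.3 -0.7]
-0.11 (array([-1.38397678e-05, -1.09588702e-01]), 19.7) [1.1 0.1 0.7]
-0.107 (array([-6.59820639e-05, -1.09298418e-01]), 19.95) [ 0.3 -7.7  3.9]
-0.104 (array([-0.00011875, -0.10912408]), 20.2) [ -1.6 -14.8   9.2]
```

The tray stopped against something hard: 15 N with no further travel, TCP at y = -0.109, which fits home. Next I'll retreat, measure the plate in the top view, and check IK for a tilted tool so the gripper body stays clear of the carrying bar.

```bash
cat >> h.py <<'E'
TILT=.25; WO=[np.pi,-TILT,p[2]]; TD=-.0247
def tipcmd(x,y,z): return ws(x-TD*np.sin(TILT), y, z+TD*np.cos(TILT))
def hub(a): return .125-.00073*a
def fpos(a,side,gap=0,r=.028):     # side 0: wing at -a, 1: opposite
    ph=-a+np.pi*side; u=np.array([np.cos(ph),np.sin(ph)]); n=np.array([-u[1],u[0]])
    return r*u+(.004+.011*abs(n[0])+.009*abs(n[1])+gap)*n
def plate():
    c=viewer.get_calibration("top"); hsv=cv2.cvtColor(viewer.camera("top")[:,:,::-1].copy(),cv2.COLOR_BGR2HSV)
    m=cv2.inRange(hsv,(105,150,80),(125,255,255)); m[:,:285]=0;m[:,330:]=0;m[:195]=0;m[255:]=0
    v,u=np.nonzero(m); return len(u),W2S(p,back(c,(u.mean(),v.mean()),.050)) if len(u) else None
def wing():   # angle mod pi from the top view
    c=viewer.get_calibration("top"); hsv=cv2.cvtColor(viewer.camera("top")[:,:,::-1].copy(),cv2.COLOR_BGR2HSV)
    m=cv2.inRange(hsv,(5,150,120),(18,255,255)); m[:,:230]=0;m[:,300:]=0;m[:180]=0;m[230:]=0
    v,u=np.nonzero(m)
    if len(u)<15: return len(u),None
    W=np.array([W2S(p,back(c,(a,b),.127)) for a,b in zip(u,v)]); q=np.linalg.svd(W-W.mean(0))[2][0]
    return len(u),(-np.arctan2(q[1],q[0]))%np.pi,W.mean(0).round(3)
E
python3 - <<'E'
from h import *
manip.move_linear(ws(0,-.15,.012)); manip.move_linear(ws(0,-.15,.2),max_speed=.25)
bad=0
for a in np.arange(1.66,2.4,.2):
    q=fpos(a,1); bad+=kin.solve_ik(tipcmd(*q,hub(a)-.006),WO) is None
for a in np.arange(2.3,5.6,.3):
    q=fpos(a,0); g=kin.solve_ik(tipcmd(*q,hub(a)-.006),WO); bad+=g is None
print("bad",bad,g); q=fpos(1.66,1,.010); print(q)
manip.move_ptp(tipcmd(*q,.165),WO)
print(here(),force(),plate(),wing())
E
```

```text
bad 0 [-0.29680651  0.48496802  0.03972443  1.96190008  0.25305437  0.50024182
 -2.37520365]
[-0.02316123  0.03018334]
(array([-0.01748133,  0.02936376]), 22.4) [ 0.99522249 -0.68226022  0.04068742] (33, array([-0.00337049, -0.10039332])) (62, np.float64(1.6640312699612474), array([-0.001, -0.01 ]))
```

The plate has moved from y = -0.182 to -0.100, so the tray is home. The wing is still at 1.66. First stroke now.

```bash
cat >> h.py <<'E'
DZ=.005
def insert(a,side,gap=.010):
    q=fpos(a,side,gap); s=status.get_state()["ee_pos"]
    zt=hub(a)+.026; manip.move_linear(tipcmd(*q,zt),max_speed=.2)
    manip.move_linear(tipcmd(*q,hub(a)-DZ),max_speed=.12); f=force(); return f
def stroke(a0,a1,side,f0,step=.5,v=.12,lim=25):
    n=int(np.ceil((a1-a0)/step))
    for a in np.linspace(a0,a1,n+1):
        manip.move_linear(tipcmd(*fpos(a,side),hub(a)-DZ),max_speed=v); f=force()-f0
        if np.abs(f).max()>lim: print("STOP",a,f.round(1)); return False
    print("at",round(a,2),f.round(1),here()[1]); return True
def lift(a,side):
    manip.move_linear(tipcmd(*fpos(a,side,.003),hub(a)-DZ),max_speed=.08)
    manip.move_linear(tipcmd(*fpos(a,side,.003),hub(a)+.026),max_speed=.15)
E
python3 - <<'E'
from h import *
f0=force(); f=insert(1.66,1); print((f-f0).round(1))
if np.abs(f-f0).max()<6:
    ok=stroke(1.66,2.36,1,f); lift(2.36,1); print(wing(),here()[1])
E
```

```text
[-1.7  0.1  0.8]
at 2.36 [ 0.2  0.8 -0.5] 23.9083
(16, np.float64(2.3356893994851116), array([-0.022, -0.019])) 24.5667
```

```bash
python3 - <<'E'
from h import *
f0=force(); f=insert(2.36,0); print((f-f0).round(1))
if np.abs(f-f0).max()<6:
    ok=stroke(2.36,5.50,0,f); lift(5.50,0); print(wing(),5.5-np.pi,here()[1])
    w=wing()
    if ok and w[1] and abs(w[1]-2.36)<.2:
        f=insert(5.50,1); print((f-f0).round(1))
        if np.abs(f-f0).max()<6: ok=stroke(5.5,8.64,1,f); lift(8.64,1); print(wing(),8.64-2*np.pi,here()[1])
E
```

```text
[0.3 1.2 1.2]
at 5.5 [ 0.2 -0.7 -0.7] 27.6417
(16, np.float64(2.4186296074065847), array([-0.021, -0.017])) 2.358407346410207 28.3
[-0.5 -0.3  0.5]
at 8.64 [ 0.9  0.9 -0.7] 31.425
(17, np.float64(2.4259715189136477), array([-0.019, -0.016])) 2.3568146928204143 32.0833
```

```bash
python3 - <<'E'
from h import *
f0=force(); f=insert(8.64,0); print((f-f0).round(1))
if np.abs(f-f0).max()<6:
    ok=stroke(8.64,10.7,0,f); a=10.7
    while ok and a<11.45:
        a+=.06; manip.move_linear(tipcmd(*fpos(a,0),hub(11)-DZ),max_speed=.06); g=force()-f; print(round(a,2),g.round(1),here())
        if np.hypot(*g[:2])>12: break
E
```

```text
[-0.   0.8  1. ]
at 10.7 [ 0.1 -1.3 -0.2] 34.5917
10.76 [ 0.3 -0.3 -1.6] (array([-0.01687327,  0.02278375]), 34.8417)
10.82 [ 0.3 -1.3 -1.3] (array([-0.01493693,  0.0246546 ]), 35.0917)
10.88 [-1.2 -0.2  0.1] (array([-0.01284535,  0.02613815]), 35.3417)
10.94 [ 0.2 -0.9 -0.5] (array([-0.01070776,  0.0273283 ]), 35.5917)
11.0 [-0.2 -1.1 -0.3] (array([-0.00870052,  0.02816511]), 35.8417)
11.06 [-3.5 -2.7  1.4] (array([-0.00830842,  0.02843509]), 36.0917)
11.12 [-8.2 -3.3  4. ] (array([-0.00798015,  0.0286172 ]), 36.3417)
11.18 [-10.9  -5.    6.2] (array([-0.00768348,  0.02887693]), 36.5917)
```

The screw stopped hard at 11.0, with the force rising and no further travel. I'll back off, clear the area and take a last look.

```bash
python3 - <<'E'
from h import *
q=fpos(11,0,.008); manip.move_linear(tipcmd(*q,hub(11)-DZ),max_speed=.08)
manip.move_linear(tipcmd(*q,.17),max_speed=.2)
manip.move_linear(tipcmd(-.06,-.14,.24),max_speed=.25)
manip.move_linear(tipcmd(-.06,-.24,.30),max_speed=.25)
print(wing(),11-3*np.pi,plate(),force().round(1),here())
a=cv2.resize(viewer.camera("top")[155:260,215:335,::-1],(400,350),interpolation=cv2.INTER_CUBIC)
b=cv2.resize(viewer.camera("scene")[185:280,240:350,::-1],(400,350),interpolation=cv2.INTER_CUBIC)
cv2.imwrite("pics/end.png",np.hstack([a,b]))
E
```

```text
(68, np.float64(1.5793593212634567), array([-0.001,  0.   ])) 1.5752220392306207 (34, array([-0.00393419, -0.10046225])) [-0.9 -0.5 -0.2] (array([-0.05427987, -0.23804329]), 38.9417)
```

View pics/end.png

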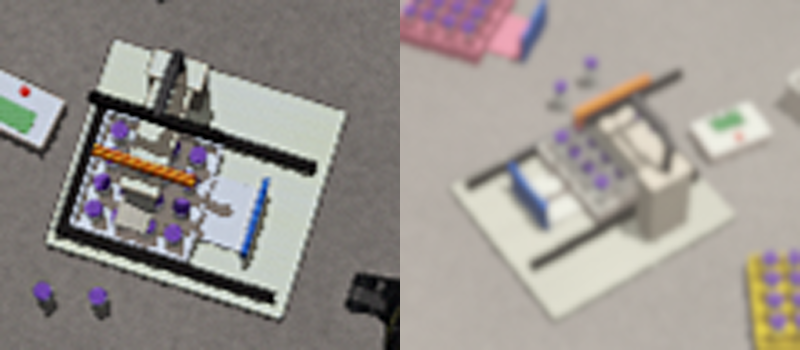

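The tray is home against the end stop at left crop (75,170). The wings are along station y at 11.0 rad (measured 1.579, expected 1.575 mod π), the loose vials are undisturbed and the arm is clear.

```bash
python3 -c "
from plant import workorder
print(workorder.close_job())"
```

```text
the job is handed in; nothing more can be done
None
```

The job is handed in at about 39 s: the tray was pushed home against the end stop first, then the wing screw was turned clockwise to its hard stop at 11 rad, with nothing loose seen to have moved and the arm clear.

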